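# Sort salvaged TV parts into the tiered parts stand

## Robot

A 6-joint arm with a two-finger parallel gripper is mounted at the origin on the work surface. World frame = base frame: x ahead of the robot, y to its left, z up, the work surface at z = 0. Lengths are in m, angles in rad, forces in N, time in s.
With the tool pointing down it reaches from about 0.2 to 0.875 m from the base axis. Payload 3.4 kg.
Tool frame: the origin (TCP) lies between the finger pads; the fingertips stand 25 mm ahead of it and the grasp point (between the pads) lies 6 mm ahead of it (r.nose_length is the z of the fingertips in the tool frame, in m); z points along the fingers, y is the line along which they close (so a half turn about z gives the same grasp; the last joint's range is limited). The gripper opens to 94 mm and grips with 3 to 60 N. Pads are 16 mm wide; open, the fingers measure 119 mm over their backs; the gripper's body (75 mm by 177 mm) begins 78 mm behind the grasp point.
Start: joints at [-1.314, 0.276, 1.505, -0, 1.361, -0.121], TCP at [0.212, -0.534, 0.23] pointing down, gripper open.
Joint ranges: [-2.89, 2.89], [-0.75, 2.08], [0.22, 2.7], [-1.18, 4.32], [0.11, 2.71], [-2.7, 2.7]. Speed limits (rad/s): [2.57, 2.57, 3.14, 3.14, 3.14, 3.14].

## Interface

Orientations are given as a unit quaternion [w, x, y, z].
In Python, from plant import r, gripper_to, inverse_kinematics, vision, models, telemetry gives the robot as it stands. Calls block until the motion is done:
- r.move_to(position, orientation): joint-space move of the TCP to a pose.
- r.move_l(position, rot=None, vel=0.15, guard=None): straight line of the TCP; rot=None keeps the orientation; vel is the mean speed in m/s. With guard (N) it stops when the force on the tool has changed by that much, and returns True; else False.
- r.movej(angles): joint-space move.
- gripper_to(opening, f_grip=None): finger opening in m; f_grip is the grip in N (None keeps the last); returns when the fingers have stopped.
- r.hold(seconds).
- inverse_kinematics(position, orientation): joint angles nearest the present ones, or None.
- vision.snapshot(name): name is "side" or "top"; returns the picture (480x640x3 uint8, red, green, blue); there is no depth.
- vision.get_calibration(name): a dict with "fx", "fy", "cx", "cy" (pixels), "position" and "orientation" of the camera in the world. Camera axes: x right, y down, z forward; pixel columns grow to the right and rows downward; lengths in m; the calibration is good to about 2 mm. A picture is of the moment at which its call begins. get_calibration takes no time and is no camera call.
A pose or a line that the arm cannot do raises r.PlanningError and nothing moves.
- r.sign_off(): hands the job in; it is judged then, once.
Trained networks look in the newest picture that a camera, given by its name, has taken for a name from the list of things; names that differ only in an ending like _2 or _b are one class to them, and where a whole thing is asked for, a point or a joint stands for the part that bears it (a point fixed in the world has none). Each returns a list of dicts, best first, with "score" (0 to 1); they miss things now and then, are a little off and sometimes report something else, mostly with a low value. They report only what shows in the picture. A call takes as long as a camera call.
- models.boxes_of(thing, camera): "at" ([x, y, z] in m, in world coordinates, good to about 4 mm: the middle of the surface that is visible of it).
- models.regions_of(thing, camera): "pixels" (480x640 bool, what is visible of it).
- models.mark_of(thing, camera): "at" ([x, y, z] in m, in world coordinates, good to about 4 mm: a listed point, or the origin of a listed thing).
Readings, each from a call of its own:
- telemetry.current_t(): time.
- telemetry.current_joints(): joint angles.
- telemetry.current_dq(): joint speeds.
- telemetry.current_joint_efforts(): joint torques, N m.
- telemetry.current_ee_pos(): TCP position.
- telemetry.current_tool_rot(): TCP orientation.
- telemetry.current_wrist_force(): force on the tool from outside, world axes, zero at the start.
- telemetry.current_torque(): the same for the moment, N m.
- telemetry.current_opening(): finger opening in m.
- telemetry.current_finger_force(): force on a finger pad.
Only numpy, scipy, OpenCV 4.12 (cv2) and the standard library are available. Lean on these libraries where they do the work, as an engineer would, in place of code of your own. Each camera call takes 0.05 s, during which the arm holds its last target. There are 200 camera calls.

## Task

Put away the parts salvaged from the television: lay the finned heat sink flat, base down, in the lower tray of the four-post stand, then fit the loose upper tray over it so that all four corner holes drop over their posts and the tray sits level, fully down on the collars. After that stand the two capacitors upright in the upper tray, one in each of its two compartments. The transformer goes base down into the cardboard carton (at any time), and the flux bottle must not be knocked over.

Things in the scene. Friction and masses are not known exactly. Their poses are not given: they have to be found in the camera images.
- stand: Fixed aluminium stand. Plate 200 (x) x 120 (y) x 6 mm; origin: centre of its underside, on the table; z up. Lower tray: floor at z = 6, about 143 x 111 inside, lip top at z = 16. Posts at x = +-86, y = +-48: collars 18 in diameter up to z = 50, then pins 8 in diameter up to z = 72, the last 6 tapered. The upper tray's underside rests at z = 50 on the collars.
- upper_tray: Loose grey tray, 0.3 kg. Plate 200 (x) x 120 (y) x 6 mm; origin: centre of its underside; z up. 13 mm holes at x = +-86, y = +-48; fits either way round. Wall tops at z = 20, walls at x = +-71, y = +-53. Central upright wooden grip 12 thick (x), 52 long (y), top at z = 56, on a divider along y. Two compartments, centred at x = +-38, each 63 (x) x 103 (y), floor at z = 6.
- carton: Fixed open cardboard box without lid, 130 x 130 mm, 35 mm high, walls 4 mm, floor 4 mm. Origin: centre of the underside; z up.
- heat_sink: Loose bare aluminium heat sink, 44 mm (x) x 32 mm (y) x 28 mm high, 0.06 kg: a flat base 6 mm thick with five upright fins along x. Origin: centre of the underside; z up. May be gripped across x or y.
- transformer: Loose transformer, 40 mm (x) x 34 mm (y) x 36 mm high, 0.12 kg: black base 6 mm high, dark core 40 x 18 mm up to the top, copper winding 26 x 34 mm between 9 and 29 mm up. Origin: centre of the underside; z up. May be gripped across x or y.
- capacitor_a: Loose capacitor: upright black can 30 mm in diameter, 50 mm tall, with a silver top, 0.05 kg. Origin: centre of the underside; z up.
- capacitor_b: The other capacitor, same as capacitor_a; the two are interchangeable.
- flux_bottle: Loose small amber glass bottle, 32 mm in diameter, 70 mm tall, standing among the parts; it need not be moved and must stay upright. Origin: centre of the underside; z up.

How it is judged:
By the outcome, as a careful person would: the job done as asked, in the order asked, and still so for the second after the job is handed in, with the robot touching nothing.
It also fails if it takes over 128 s, if anything falls off the work surface, if the arm or the gripper's body presses on something with over 40 N, if the wrist force passes 120 N, or if a joint passes its speed limit or range.

## Working session

There is one attempt and no reset: what is moved stays moved. The work goes in short steps, each a Python script; the robot and the scene stay as the last script left them, time stands still between calls to the robot, and variables do not carry over. Pictures are saved under pics/ and viewed, at most 14 in all, crops included, and the job is handed in when it is done.

```bash
mkdir -p pics; ls; python3 - <<'E'
from plant import r, vision, models, telemetry
import cv2
for c in("top","side"):
    im=vision.snapshot(c); cv2.imwrite(f"pics/{c}0.png",im[:,:,::-1])
    print(c,vision.get_calibration(c))
    for n in["stand","upper_tray","carton","heat_sink","transformer","capacitor_a","flux_bottle"]:
        print(n,[(([round(float(v),3) for v in d["at"]]),round(d["score"],2)) for d in models.mark_of(n,c)])
print(telemetry.current_t(), telemetry.current_tool_rot())
E
```

```text
pics
top {'fx': 594.9473666357804, 'fy': 594.9473666357804, 'cx': 308.64288438128887, 'cy': 237.60584481102464, 'position': array([ 0.40198001, -0.00748252,  1.10046313]), 'orientation': array([-0.0388576 ,  0.70632776, -0.70531136,  0.04612001])}
stand [([0.643, -0.006, 0.002], 0.94)]
upper_tray []
carton [([0.513, -0.34, 0.001], 0.95)]
heat_sink [([0.459, 0.115, 0.002], 0.75)]
transformer [([0.594, -0.159, 0.004], 0.79)]
capacitor_a [([0.613, 0.158, 0.001], 0.79), ([0.457, -0.108, -0.001], 0.54), ([0.645, -0.007, 0.001], 0.3)]
flux_bottle [([0.46, 0.0, 0.001], 0.75)]
side {'fx': 503.4294744029271, 'fy': 503.4294744029271, 'cx': 321.1993554233002, 'cy': 241.23432083231606, 'position': array([ 0.49492323, -0.69503997,  0.68977924]), 'orientation': array([-0.39593845,  0.91670768, -0.05149854,  0.01508892])}
stand [([0.648, -0.001, 0.001], 0.61)]
upper_tray [([0.479, 0.332, 0.003], 0.56)]
carton [([0.506, -0.338, 0.001], 0.6)]
heat_sink [([0.457, 0.115, 0.001], 0.66)]
transformer [([0.596, -0.162, -0.001], 0.64)]
capacitor_a [([0.463, -0.107, 0.002], 0.91), ([0.614, 0.155, 0.002], 0.82)]
flux_bottle [([0.457, -0.004, 0.002], 0.88)]
0.8 [8.70962137e-05 9.82216506e-01 1.87751771e-01 9.97793302e-06]
```

View pics/top0.png

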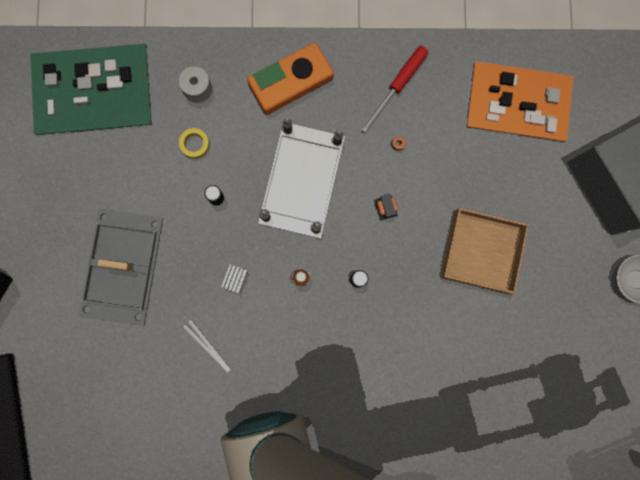

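View pics/side0.png

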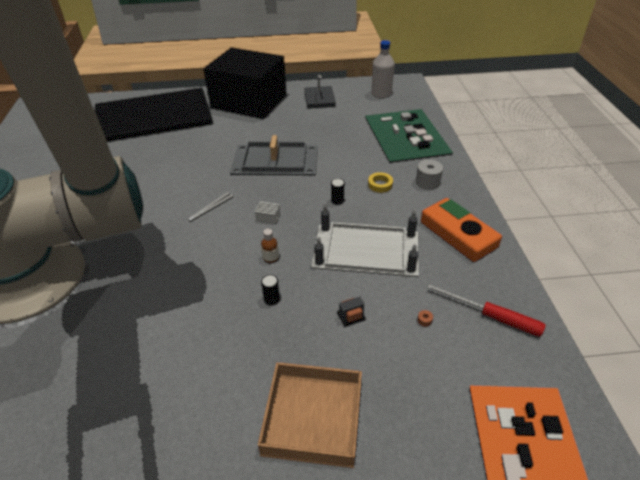

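The top view shows the stand at about (302,180), tray (122,265), heat sink (234,278), transformer (387,206), capacitors (214,195) and (360,279), bottle (301,277) and carton (486,250). The side view agrees with this, and everything is upright. Next I fit the given shapes to the network masks to get the yaws.

```bash
cat > fit.py <<'E'
import numpy as np, cv2
from scipy.spatial.transform import Rotation as Ro
from scipy.optimize import minimize
from plant import vision, models
def box(x,y,w,d,z0,z1): return [[x+sx*w/2,y+sy*d/2,z] for sx in(-1,1) for sy in(-1,1) for z in(z0,z1)]
def cyl(x,y,rad,z0,z1): return [[x+rad*np.cos(t),y+rad*np.sin(t),z] for t in np.linspace(0,6.28,16) for z in(z0,z1)]
P4=[(sx*86,sy*48) for sx in(-1,1) for sy in(-1,1)]
S={"stand":[box(0,0,200,120,0,6)]+[cyl(x,y,9,0,50) for x,y in P4]+[cyl(x,y,4,50,70) for x,y in P4],
"upper_tray":[box(0,0,200,120,0,6),box(0,0,144,108,0,20),box(0,0,12,52,6,56)],
"carton":[box(0,0,130,130,0,35)],"heat_sink":[box(0,0,44,32,0,28)],
"transformer":[box(0,0,40,34,0,6),box(0,0,40,18,0,36),box(0,0,26,34,9,29)],
"capacitor_a":[cyl(0,0,15,0,50)],"flux_bottle":[cyl(0,0,16,0,45)]}
S={k:[np.array(p)/1000 for p in v] for k,v in S.items()}
def proj(p,c):
    k=vision.get_calibration(c); q=np.array(k["orientation"])
    v=Ro.from_quat(q[[1,2,3,0]]).inv().apply(p-k["position"])
    return np.c_[k["fx"]*v[:,0]/v[:,2]+k["cx"],k["fy"]*v[:,1]/v[:,2]+k["cy"]]
def mask(name,pose,c,z=0,f=4,roll=None):
    x,y,a=pose; m=np.zeros((480*f,640*f),np.uint8)
    for p in S[name]:
        u=proj(Ro.from_euler("z",a).apply(p)+[x,y,z],c)
        h=cv2.convexHull(((u+.5)*f*16).astype(np.int32).reshape(-1,1,2)); cv2.fillPoly(m,[h],255,shift=4)
    return cv2.resize(m,(640,480),interpolation=cv2.INTER_AREA)/255.
def regions(name,xy,c,z=0.01):
    "region of the network nearest to the expected place"
    g=[d for d in models.regions_of(name,c) if d["pixels"].any()]
    u=proj(np.array([[*xy,z]]),c)[0]
    g=[(np.hypot(*(np.argwhere(d["pixels"]).mean(0)[::-1]-u)),d) for d in g]
    g=[e for e in g if e[0]<30]
    return min(g,key=lambda e:e[0])[1]["pixels"].astype(float) if g else None
def fit(name,ms,guess,z=0,yaws=None):
    "ms: {camera: mask}"
    if yaws is None: yaws=np.arange(0,np.pi,np.pi/8)
    def cost(q): return sum((np.abs(mask(name,q,c,z)-m)).sum()/m.sum() for c,m in ms.items())
    a0=min(yaws,key=lambda a:cost([*guess,a]))
    s=np.array([*guess,a0]); sim=s+np.array([[0,0,0],[.006,0,0],[0,.006,0],[0,0,.15]])
    o=minimize(cost,s,method="Nelder-Mead",options=dict(initial_simplex=sim,xatol=2e-4,fatol=1e-4,maxiter=150))
    return o.x,o.fun/len(ms)
E
cat > t1.py <<'E'
from fit import *
import json
for c in("top","side"): vision.snapshot(c)
G={"stand":(.645,-.004),"upper_tray":(.479,.332),"carton":(.51,-.339),"heat_sink":(.458,.115),"transformer":(.595,-.16),"capacitor_a":(.613,.157),"capacitor_b":(.46,-.107),"flux_bottle":(.459,-.002)}
S["capacitor_b"]=S["capacitor_a"]; out={}
for n,g in G.items():
    ms={c:regions(n,g,c) for c in("top","side")}; ms={c:m for c,m in ms.items() if m is not None}
    yw=[0] if n[0] in"cf" and n!="carton" else None
    for sub in [ms]+([{c:m} for c,m in ms.items()] if len(ms)>1 else []):
        x,f=fit(n,sub,g,yaws=yw); print(n,list(sub),x.round(4),round(f,3))
        out.setdefault(n,x.tolist())
json.dump(out,open("poses.json","w"))
E
python3 t1.py
```

```text
stand ['top', 'side'] [ 0.6469 -0.004   2.9079] 0.057
stand ['top'] [ 0.6455 -0.0048  2.907 ] 0.025Traceback (most recent call last):
  File "t1.py", line 10, in <module>
    x,f=fit(n,sub,g,yaws=yw); print(n,list(sub),x.round(4),round(f,3))
        ~~~^^^^^^^^^^^^^^^^^
  File "fit.py", line 37, in fit
    o=minimize(cost,s,method="Nelder-Mead",options=dict(initial_simplex=sim,xatol=2e-4,fatol=1e-4,maxiter=150))
    res = _minimize_neldermead(fun, x0, args, callback, bounds=bounds,
                               **options)
    fxcc = func(xcc)
    fx = function(np.copy(x), *(wrapper_args + args))
  File "fit.py", line 34, in cost
    def cost(q): return sum((np.abs(mask(name,q,c,z)-m)).sum()/m.sum() for c,m in ms.items())
                        ~~~^^^^^^^^^^^^^^^^^^^^^^^^^^^^^^^^^^^^^^^^^^^^^^^^^^^^^^^^^^^^^^^^^^
  File "fit.py", line 34, in <genexpr>
    def cost(q): return sum((np.abs(mask(name,q,c,z)-m)).sum()/m.sum() for c,m in ms.items())
                                    ~~~~^^^^^^^^^^^^
  File "fit.py", line 21, in mask
    u=proj(Ro.from_euler("z",a).apply(p)+[x,y,z],c)
  File "fit.py", line 15, in proj
    k=vision.get_calibration(c); q=np.array(k["orientation"])
ValueError: time passes only in moves, steps and waits
```

```bash
sed -i 's/^def proj/from functools import lru_cache\n@lru_cache\ndef cal(c): return vision.get_calibration(c)\ndef proj/; s/k=vision.get_calibration(c); q/k=cal(c); q/' fit.py; python3 t1.py
```

```text
stand ['top', 'side'] [ 0.6472 -0.0036  2.9091] 0.057
stand ['top'] [ 0.6461 -0.0044  2.9106] 0.034
stand ['side'] [ 6.4770e-01 -1.0000e-03  2.9132e+00] 0.058
upper_tray ['top', 'side'] [ 0.4828  0.3282 -0.1426] 0.038
upper_tray ['top'] [ 0.4818  0.3276 -0.134 ] 0.044
upper_tray ['side'] [ 0.4837  0.3287 -0.1383] 0.022
carton ['top', 'side'] [ 0.511  -0.3387  1.3287] 0.029
carton ['top'] [ 0.5094 -0.3392  1.3317] 0.016
carton ['side'] [ 0.512  -0.3377  1.3346] 0.013
heat_sink ['top', 'side'] [0.4597 0.1169 2.8083] 0.11
heat_sink ['top'] [0.4586 0.1167 2.7911] 0.082
heat_sink ['side'] [0.4613 0.1183 2.8244] 0.088
transformer ['top', 'side'] [ 0.593  -0.162   0.2664] 0.109
transformer ['top'] [ 0.5915 -0.1616  0.2929] 0.115
transformer ['side'] [ 0.5938 -0.1613  0.25  ] 0.077
capacitor_a ['top', 'side'] [0.611  0.1563 0.2129] 0.12
capacitor_a ['top'] [0.6094 0.1554 0.2426] 0.059
capacitor_a ['side'] [ 0.6124  0.1576 -0.1356] 0.078
capacitor_b ['top', 'side'] [ 0.4588 -0.1071  0.074 ] 0.127
capacitor_b ['top'] [ 0.4571 -0.1078  0.0945] 0.06
capacitor_b ['side'] [ 0.4601 -0.1064  0.0867] 0.08
flux_bottle ['top', 'side'] [ 0.4603 -0.0036  0.127 ] 0.199
flux_bottle ['top'] [ 0.4591 -0.005   0.1645] 0.129
flux_bottle ['side'] [0.4613 0.0007 0.1222] 0.177
```

```bash
cat > h.py <<'E'
import numpy as np, json
from plant import r, gripper_to, inverse_kinematics, vision, telemetry as T
P=json.load(open("poses.json"))
def q(a): return np.array([0,np.cos(a/2),np.sin(a/2),0])
def yaw(a,pos):
    "pick the half turn with the last joint nearest its middle"
    c=[(abs(j[5]),b) for b in(a,a+np.pi,a-np.pi) if (j:=inverse_kinematics(pos,q(b))) is not None]
    return q(min(c)[1])
def world(p,dx,dy):
    x,y,a=p; return np.array([x+dx*np.cos(a)-dy*np.sin(a),y+dx*np.sin(a)+dy*np.cos(a)])
def pick(xy,a,z,f,op,zt=.22):
    "z: TCP height at the grasp"
    o=yaw(a,[*xy,zt]); gripper_to(op); r.move_to([*xy,zt],o)
    r.move_l([*xy,z+.02],vel=.25); r.move_l([*xy,z],vel=.06)
    gripper_to(0.0,f); r.move_l([*xy,zt],vel=.2)
    print("opening",round(T.current_opening(),4),"t",round(T.current_t(),1))
def place(xy,a,z,op,zt=.22,g=4):
    "z: TCP height when set down"
    o=yaw(a,[*xy,zt]); r.move_to([*xy,zt],o)
    r.move_l([*xy,z+.015],vel=.2); hit=r.move_l([*xy,z-.003],vel=.03,guard=g)
    print("hit",hit,"z",round(T.current_ee_pos()[2]-z,4))
    gripper_to(op); r.move_l([*xy,zt],vel=.2); print("t",round(T.current_t(),1))
E
python3 - <<'E'
from h import *
h=P["heat_sink"]; s=P["stand"]
pick(h[:2],h[2],.028,20,.06)
place(s[:2],s[2],.034,.05)
t=P["upper_tray"]; pos=[*t[:2],.25]; o=yaw(t[2]+np.pi/2,pos)
gripper_to(.05); r.move_to(pos,o)
import cv2; cv2.imwrite("pics/side1.png",vision.snapshot("side")[:,:,::-1]); cv2.imwrite("pics/top1.png",vision.snapshot("top")[:,:,::-1])
print(T.current_t(),T.current_joints().round(2))
E
python3 -c "
import cv2,numpy as np
a=cv2.imread('pics/side1.png')[180:300,200:460];b=cv2.imread('pics/top1.png')[100:260,200:400]
cv2.imwrite('pics/c1.png',np.hstack([cv2.resize(a,(400,300)),cv2.resize(b,(375,300))]))"
```

```text
opening 0.0315 t 8.1
hit True z -0.0002
t 12.1
14.1833 [ 0.48  0.28  1.45 -0.    1.41  0.62]
```

View pics/c1.png

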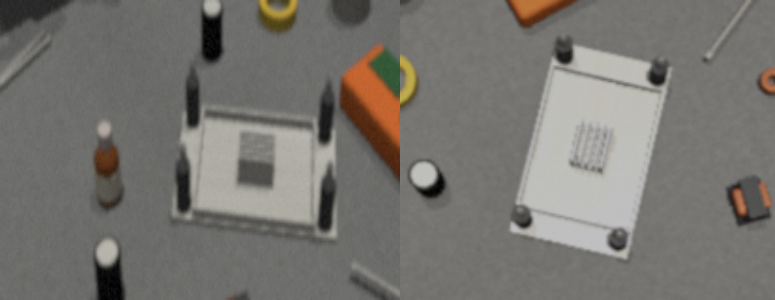

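The crops show the heat sink flat and centred in the lower tray, with all four posts clear. Next, the upper tray.

```bash
cat > t2.py <<'E'
from h import *
from fit import *
t=P["upper_tray"]; s=P["stand"]
pick(t[:2],t[2]+np.pi/2,.050,50,.05,zt=.2)
a=s[2]+np.pi/2; pos=[*s[:2],.2]; r.move_to(pos,yaw(a,pos)); r.move_l([*s[:2],.14],vel=.2)
for c in("top","side"):
    cv2.imwrite(f"pics/{c}2.png",vision.snapshot(c)[:,:,::-1])
    m=regions("upper_tray",s[:2],c,.1)
    if m is None: print(c,"none"); continue
    x,f=fit("upper_tray",{c:m},s[:2],z=.09,yaws=[s[2]]); print(c,x.round(4),round(f,3))
print(s,T.current_wrist_force().round(1),T.current_torque().round(2),T.current_t())
E
python3 t2.py
python3 -c "
import cv2,numpy as np
a=cv2.imread('pics/side2.png')[120:300,220:460];b=cv2.imread('pics/top2.png')[100:260,200:400]
cv2.imwrite('pics/c2.png',np.hstack([cv2.resize(a,(400,300)),cv2.resize(b,(375,300))]))"
```

```text
opening 0.0119 t 17.4
top [ 0.6551 -0.0048  2.9086] 4.061
side [ 6.511e-01 -4.000e-04  2.909e+00] 0.082
[0.6472429424727989, -0.0035571145849366123, 2.9090813437366965] [-0.1 -0.1 -2.9] [-0.06 -0.11  0.06] 19.475
```

View pics/c2.png

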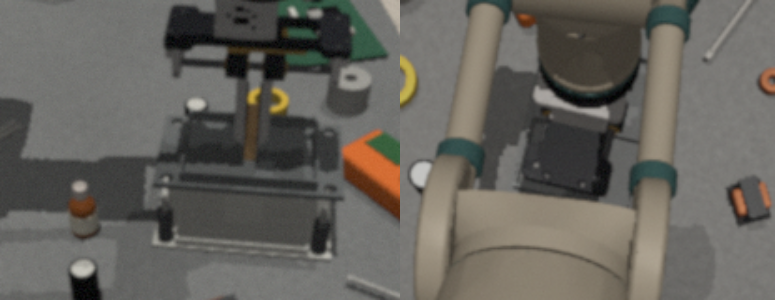

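The side view shows the tray held level just above the posts. I'll lower it with a force guard.

```bash
cat > t3.py <<'E'
from h import *
s=P["stand"]; xy=np.array(s[:2])
r.move_l([*xy,.125],vel=.1)
hit=r.move_l([*xy,.098],vel=.03,guard=6)
print(hit,T.current_ee_pos().round(4),T.current_wrist_force().round(1),T.current_torque().round(2),T.current_t())
cv=__import__("cv2"); im=vision.snapshot("side")[:,:,::-1][120:300,220:460]; cv.imwrite("pics/c3.png",cv.resize(im,(640,480)))
E
python3 t3.py
```

```text
True [ 0.6469 -0.0035  0.1001] [-0.8 -0.3  4.1] [-0.05 -0.09 -0.02] 20.55
```

View pics/c3.png

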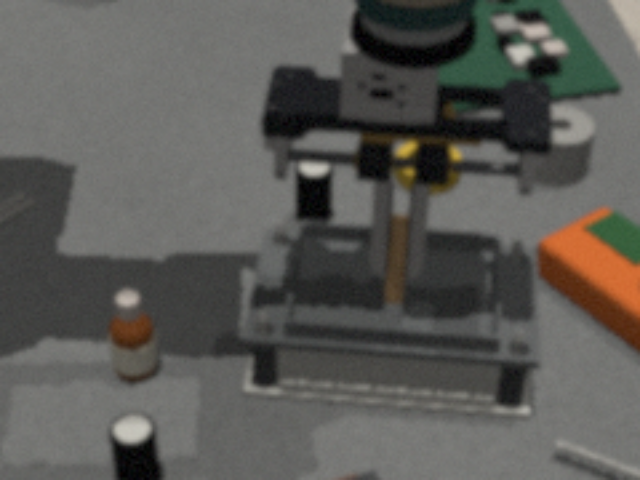

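The tray reached TCP z 0.1001, which is fully down. I'll release it, then do the capacitors and the transformer.

```bash
cat > t4.py <<'E'
from h import *
import cv2
s=P["stand"]
gripper_to(.04); r.move_l([*s[:2],.22],vel=.2)
for n,d in(("capacitor_a",-.038),("capacitor_b",.038)):
    pick(P[n][:2],s[2],.038,15,.06)
    place(world(s,d,0),s[2],.094,.045)
t=P["transformer"]; c=P["carton"]
pick(t[:2],t[2]+np.pi/2,.030,20,.06)
place(c[:2],c[2],.034,.06)
j=T.current_joints(); 
for k in("side","top"): cv2.imwrite(f"pics/{k}4.png",vision.snapshot(k)[:,:,::-1])
print(j.round(2))
E
python3 t4.py
```

```text
opening 0.0302 t 26.6
hit True z -0.0002
t 29.9
opening 0.0296 t 35.7
hit True z -0.0002
t 40.6
opening 0.0399 t 44.7
hit True z -0.0001
t 48.7
[-0.7   0.34  1.44 -0.    1.37 -0.46]
```

View pics/side4.png

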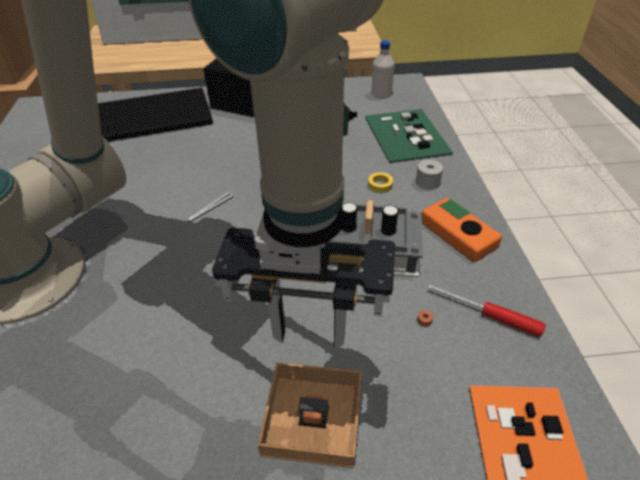

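View pics/top4.png

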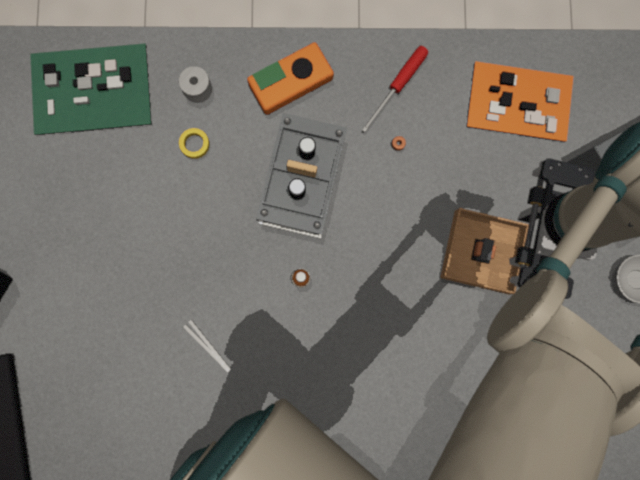

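The top view shows both capacitors standing, at (307,147) and (297,188), one each side of the grip. Pins show in all four corner holes, the transformer is upright in the carton at (483,250), and the bottle is still upright at (301,277). I'll back the arm away and check the tray from the side.

```bash
python3 - <<'E'
from h import *
import cv2
r.movej([-1.314,.276,1.505,0,1.361,-.121])
im=vision.snapshot("side")[:,:,::-1]
cv2.imwrite("pics/c5.png",cv2.resize(im[150:300,240:440],(800,600),interpolation=cv2.INTER_CUBIC)); print(T.current_t())
E
```

```text
50.1583
```

View pics/c5.png

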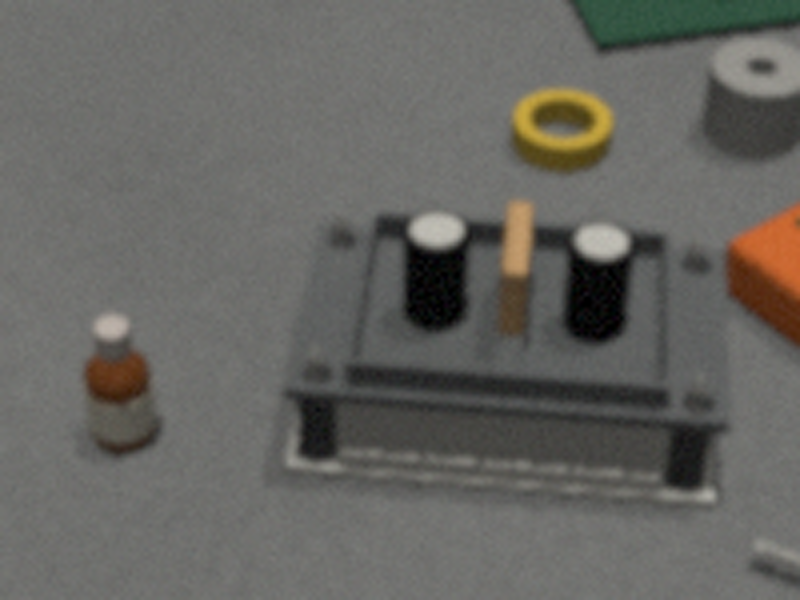

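The tray is level, with both capacitors upright in their own compartments and the bottle standing. The capacitors touched down within 0.2 mm of the expected heights, which confirms the tray is fully down on the collars.

```bash
python3 -c "
from plant import r
print(r.sign_off())"
```

```text
the job is handed in; nothing more can be done
None
```

The job is done and handed in at about 50 s of the 128 s allowed: heat sink base down in the lower tray, upper tray fully down on its collars, one capacitor upright in each compartment, transformer base down in the carton, and flux bottle still upright.

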